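# Wipe the chips off the work plate into its trough

## Robot

A 6-joint arm with a two-finger parallel gripper is mounted at the origin on a cart in front of the work surface, level with it; the furniture and walls round the work are solid. World frame = base frame: x ahead of the robot, y to its left, z up, the work surface at z = 0. Lengths are in m, angles in rad, forces in N, time in s.
With the tool pointing down it reaches from about 0.425 to 0.925 m from the base axis. Payload 12.5 kg.
Tool frame: the origin (TCP) lies at the very end of the fingers, on their centre line; the grasp point (between the pads) lies 19 mm behind it (bot.grasp_offset is the distance from the TCP to the grasp point, in m); z points along the fingers, y is the line along which they close (so a half turn about z gives the same grasp; the last joint's range is limited). The gripper opens to 85 mm and grips with 20 to 120 N. Pads are 22 mm wide; open, the fingers measure 114 mm over their backs; the gripper's body (76 mm by 85 mm) begins 54 mm behind the grasp point. The pads swing forward as they close: fully open they stand 13 mm farther back than shut.
Start: joints at [1.222, 0.491, 1.559, -0, 1.092, -0.106], TCP at [0.15, 0.607, 0.231] pointing down, gripper open.
Joint ranges: [-3.1, 3.1], [-0.84, 2.19], [0.05, 2.79], [-1.13, 4.28], [0.06, 2.93], [-2.69, 2.69]. Speed limits (rad/s): [2.22, 2.22, 2.79, 3.14, 3.14, 3.14].

## Interface

Orientations are given as a 3x3 rotation matrix whose columns are the frame's x, y, z axes.
In Python, from cell import bot gives the robot as it stands.
- The arm moves only by the tool drive_tool, never from a script. Its argument "targets" is one flat list of numbers, 7 for each row, row after row: the opening, from 0 (shut) to 1 (fully open), then the shift along the tool's x, y, z in mm, then the turn, a rotation vector about the tool's x, y, z in rad. In form: [fingers, tx, ty, tz, wx, wy, wz, fingers, tx, ty, tz, wx, wy, wz, ...]. A call has 1 to 12 rows; each row is the pose to reach, as a shift and turn from the pose commanded when the call began, along the tool's axes at that moment; what a row does not reach only later rows make up. A row lasts 1/10 s, in which the tool goes at most 50 mm and 8.59 degrees, less where a joint would pass 70% of its speed; a pose out of reach is approached as far as the arm can. A call with a gripper value outside its range is refused whole. The fingers move at their own pace and stop on an object; "newtons" is the grip in N (left out, the last holds). Time passes only in rows, so rows that repeat a pose let the fingers close. It gives the time, the measured TCP pose, the force, the opening and the grip force at its end, in the units of the state.
- bot.get_obs(): the state, without advancing time (a new reading comes with each control period).
- bot.camera(name): name is "scene" or "top"; returns a dict with "frame" (480x640x3 uint8, blue, green, red), "range_z" (480x640 float32, m along the optical axis (not along the pixel's ray), 0 where there is no reading), "intrinsics" (3x3 intrinsics, pixels), "R" (3x3) and "t" (3): a world point X has camera coordinates R X + t. Camera axes: x right, y down, z forward; pixel columns grow to the right and rows downward; lengths in m; the calibration is good to about 2 mm. A picture is of the moment at which its call begins.
- bot.hand_in(): hands the job in; it is judged then, once.
The state is a dict: "time_s": time; "q": joint angles; "qvel": joint speeds; "joint_efforts": joint torques, N m; "position": TCP position; "ee_rot": TCP orientation; "force": force on the tool from outside, world axes, zero at the start; "moment": the same for the moment, N m; "opening": finger opening in m; "grasp_force": force on a finger pad.
Only numpy, scipy, OpenCV 4.12 (cv2) and the standard library are available. Lean on these libraries where they do the work, as an engineer would, in place of code of your own. Each camera call takes 0.05 s, during which the arm holds its last target. There are 200 camera calls.

## Task

Take the hand scraper by its wooden grip, set its rubber lip on the steel work plate and wipe the two brass chips into the blue trough along the plate's side, without touching the chips with the gripper. Then stand the scraper back upright on the bench top, clear of the plate and trough.

Things in the scene. Friction and masses are not known exactly. Their poses are not given: they have to be found in the camera images.
- plate: Fixed flat work plate, ground steel on a grey casting, 110 (x) x 130 (y) mm, top 30 mm above the bench. Origin: centre of the plate's underside, at bench height; z up. Along its -y side (y = -65 to -113 mm; to the robot's right) an open blue trough: inside 106 (x) x 44 (y) mm, floor 12 mm above the bench, walls 4 mm thick and 24 mm high (6 mm below the plate's top). No other rims.
- scraper: Loose hand scraper, about 0.25 kg, standing on the bench on its lip. Origin: centre of the underside; z up. Black rubber lip 34 (x) x 100 (y) mm, 12 mm high; then an aluminium back 38 x 100 mm up to 30 mm, then a light-wood grip, 22 mm in x, 64 mm in y, from 30 to 80 mm height, centred. Grasp the grip across its 22 mm (x); wipe with a long side, along x. Lift it clear of the vice nearby, 80 mm high.
- chip_0: Loose curled brass chip, a C-shaped curl about 18 mm across and 10 mm high, 12 g, lying on the steel plate, the one nearer the trough. Origin: centre of the curl, on its underside.
- chip_1: A second brass chip, just like chip_0, lying on the plate farther from the trough. Origin: centre of the curl, on its underside.
Not all that is in view belongs to the job. There is more than one size of the scraper; the one meant has the size given above.

How it is judged:
By the outcome, as a careful person would: the job done as asked, in the order asked, and still so for the second after the job is handed in, with the robot touching nothing.
It also fails if it takes over 48 s, if anything falls off the work surface, if the arm or the gripper's body presses on something with over 40 N, if the wrist force passes 120 N, or if a joint passes its speed limit or range.

## Working session

There is one attempt and no reset: what is moved stays moved. The work goes in short steps, Python scripts to look and compute and a tool call to move; the robot and the scene stay as the last step left them, time stands still between calls to the robot, and variables do not carry over. Pictures are saved under pics/ and viewed, at most 10 in all, crops included, and the job is handed in when it is done.

Besides the shell and the picture viewer there is one more tool, called after ">>>" as name(argument=value, ...) on one line, values as JSON. drive_tool: Moves the arm, as the interface text tells. Its arguments: {"type":"object","properties":{"targets":{"type":"array","items":{"type":"number"}},"newtons":{"type":"number"}},"required":["targets"]}

```bash
mkdir -p pics
cat > h.py <<'E'
import numpy as np, cv2
from cell import bot
def pts(c):
    z=c["range_z"];K=c["intrinsics"];v,u=np.mgrid[0:480,0:640]
    P=np.stack([(u-K[0,2])/K[0,0]*z,(v-K[1,2])/K[1,1]*z,z],-1)
    W=(P-c["t"])@c["R"]; W[z==0]=np.nan
    return W
E
python3 - <<'E'
from h import *
for n in("scene","top"):
    c=bot.camera(n);cv2.imwrite(f"pics/{n}0.png",c["frame"]);np.savez(f"{n}0.npz",**c)
    print(n,-c["R"].T@c["t"],c["R"][2])
o=bot.get_obs();print(o["time_s"],o["ee_rot"],o["opening"])
E
```

```text
scene [ 0.07362459 -0.24960143  0.5226431 ] [ 0.49707543  0.68126239 -0.53739889]
top [0.38878331 0.33960054 0.88360177] [ 0.15157168  0.00988743 -0.98839682]
0.1 [[-9.70673782e-01  2.40400285e-01 -3.34406283e-04]
 [ 2.40400499e-01  9.70673316e-01 -9.55886230e-04]
 [ 9.48039340e-05 -1.00824514e-03 -9.99999487e-01]] 0.08533433360935815
```

View pics/scene0.png

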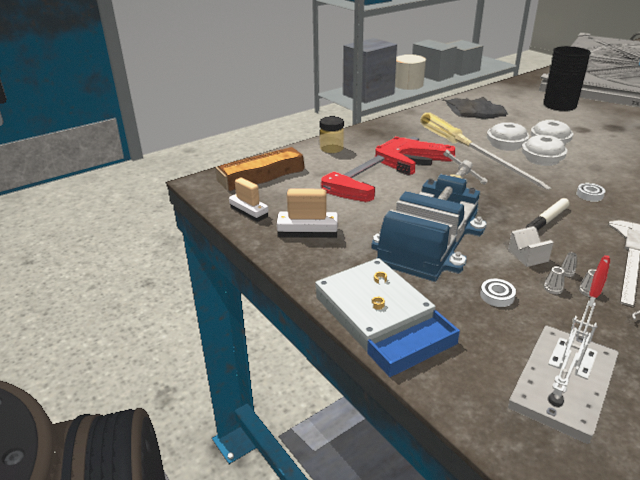

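View pics/top0.png

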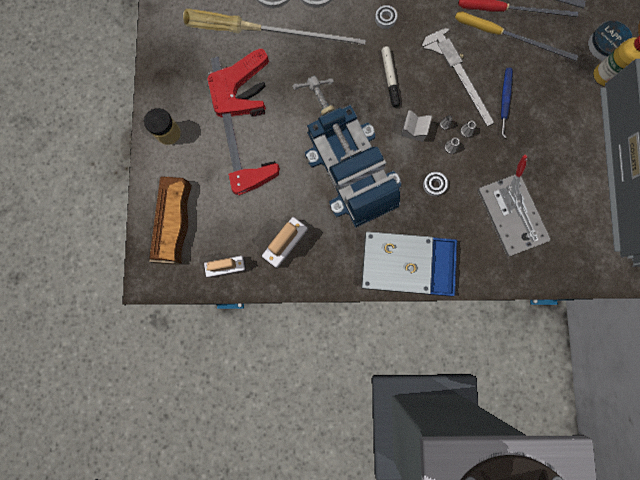

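The scene view shows the large scraper at (307,212), a small decoy at (249,198), the plate at (375,300), the trough at (413,340), and the chips at (380,277) and (378,302). In the top view these are the large scraper (285,242), decoy (224,266), plate (398,263), trough (445,266), and chips (389,248) and (410,268). Vice at (355,165).

Run:
```python
from h import *
for n,roi in(("top",{"scr":(255,210,320,275),"small":(195,245,255,285),"plate":(350,220,470,305)}),("scene",{"scr":(270,180,345,245),"plate":(310,255,465,375)})):
    c=dict(np.load(n+"0.npz"));W=pts(c);f=c["frame"];hsv=cv2.cvtColor(f,cv2.COLOR_BGR2HSV)
    def rep(name,roi,m,h):
        x0,y0,x1,y1=roi;M=np.zeros((480,640),bool);M[y0:y1,x0:x1]=1
        m=m&M&(abs(W[...,2]-h)<.007)
        if m.sum()<5: print(n,name,"none",m.sum());return
        k,l,s,cc=cv2.connectedComponentsWithStats(m.astype(np.uint8))
        for i in range(1,k):
            if s[i,4]<8: continue
            p=W[l==i]
            r=cv2.minAreaRect((p[:,:2]*1000).astype(np.float32))
            print(n,name,s[i,4],"z%.4f"%np.median(p[:,2]),"mean",(p.mean(0)*1000).round(1),"rect",np.round(r[0],1),np.round(r[1],1),round(r[2],1))
    H,S,V=[hsv[...,i].astype(int) for i in range(3)]
    wood=(H>5)&(H<25)&(S>70); 
    allm=np.ones_like(wood)
    rep("grip",roi["scr"],allm,.08)
    rep("back",roi["scr"],allm,.03)
    if "small" in roi: 
        rep("smallall",roi["small"],W[...,2]>.01,.055);rep("smallback",roi["small"],W[...,2]>.01,.02)
    rep("plate",roi["plate"],(S<60)&(V>100),.03)
    rep("trough",roi["plate"],(H>100)&(H<125)&(S>130),.024)
    rep("trfloor",roi["plate"],(H>100)&(H<125)&(S>130),.012)
    rep("chip",roi["plate"],(H>12)&(H<35)&(S>100),.037)
    if n=="top":
        m=np.zeros_like(allm);m[75:230,295:410]=1
        p=W[m&(W[...,2]>.05)];print("vice",p.min(0),p.max(0))
        m=(W[...,2]>.02)&(W[...,0]<.9); 
        e=W[(abs(W[...,2])<.01)]; print("bench",np.nanmin(e,0),np.nanmax(e,0))
```

```text
top grip 405 z0.0801 mean [526.4 419.3  79.8] rect [527.4 419.7] [22.4 64.1] 52.1
top back 502 z0.0304 mean [521.6 417.1  30.3] rect [527.2 419.6] [38.5 99.7] 51.7
top smallall 181 z0.0601 mean [480.8 535.5  59.2] rect [481.7 537.8] [16.9 47.6] 10.0
top smallback 292 z0.0233 mean [478.2 531.6  22.8] rect [481.6 538.3] [28.9 76.5] 9.8
top plate 3652 z0.0305 mean [483.7 201.1  30.5] rect [484.5 200.1] [131.6 109.9] 84.5
top trough 257 z0.0239 mean [477.7  98.9  23.6] rect [475.9 110.3] [ 45.4 110.3] 85.0
top trfloor 1067 z0.0124 mean [476.3 110.5  12.5] rect [476.6 110.7] [ 40.5 101.9] 84.2
top chip 27 z0.0388 mean [512.5 217.7  38.1] rect [513.1 217.6] [14.1 20. ] 57.8
top chip 15 z0.0392 mean [473.7 172.6  38.9] rect [474.9 172.6] [15.2  8.8] 26.1
vice [0.54370343 0.19680575 0.05000538] [0.85844656 0.39506044 0.08224632]
bench [ 0.07874942 -0.35183564 -0.00998809] [1.07834286 0.74670423 0.00999924]
scene grip 358 z0.0791 mean [524.2 415.6  78.4] rect [525.4 417.9] [25.  62.3] 53.8
scene back 140 z0.0270 mean [642.3 493.1  26.7] rect [637.3 493.8] [30.1 43.2] 53.1
scene back 683 z0.0297 mean [520.8 411.   29.4] rect [525.2 418.8] [39.8 99.5] 52.2
scene plate 5064 z0.0302 mean [478.2 193.5  29.9] rect [483.6 200. ] [133. 112.] 84.5
scene trough 776 z0.0228 mean [470.4  98.8  22.1] rect [474.7 110.4] [ 49.  111.6] 83.9
scene trfloor 1468 z0.0124 mean [480.7 116.9  12.5] rect [480.3 117.9] [38.6 97.3] 83.1
scene trfloor 705 z0.0121 mean [457.6  95.8  12. ] rect [464.4  92.3] [ 42.8 117.7] 61.7
scene chip 80 z0.0370 mean [511.  217.6  36.8] rect [509.6 217.2] [17.6 17.9] 67.4
scene chip 116 z0.0368 mean [471.4 176.3  36.5] rect [472.  176.4] [18.1 15.6] 57.3
```

>>> drive_tool(targets=[0.6, -12, -3, 3, 0, 0, 0.013, 0.6, -41, -9, 10, 0, 0, 0.042, 0.6, -82, -18, 20, 0, 0, 0.084, 0.6, -132, -29, 32, 0, 0, 0.135, 0.6, -181, -40, 44, 0, 0, 0.186, 0.6, -230, -51, 57, 0, 0, 0.236, 0.6, -279, -62, 69, 0, 0, 0.287, 0.6, -325, -72, 80, 0, 0, 0.333, 0.6, -362, -80, 89, 0, 0, 0.371, 0.6, -390, -86, 96, 0, 0, 0.401, 0.6, -411, -91, 101, 0, 0, 0.422, 0.6, -411, -91, 101, 0, 0, 0.422], newtons=60)

```text
time_s: 1.3
position: [0.5293, 0.4175, 0.1291]
ee_rot: [[-0.785, 0.62, -0.001], [0.62, 0.785, -0.001], [0.0, -0.001, -1.0]]
force: [-0.3, 0.4, -0.2]
opening: 0.0513
grasp_force: 0.0
```

Run:
```python
from h import *
o=bot.get_obs();R=o["ee_rot"];p=o["position"]
print(o["time_s"],p,np.degrees(np.arctan2(R[1,1],R[0,1])),o["opening"],o["q"].round(2) if hasattr(o["q"],'round') else o["q"])
print("shift mm tool:",R.T@(np.array([.527,.4195,.042])-p)*1000,R[:,2])
c=dict(np.load("top0.npz"));W=pts(c)
# vice points in plate frame, near plate's +x,+y
a=np.radians(-5.5);A=np.array([[np.cos(a),np.sin(a)],[-np.sin(a),np.cos(a)]])
L=(W[...,:2]-[.484,.2])@A.T*1000
m=(W[...,2]>.01)&(L[...,1]>10)&(L[...,0]>56)&(L[...,1]<140)&(L[...,0]<120)
for y in range(10,110,10):
    k=m&(abs(L[...,1]-y)<5); print(y,L[k][:,0].min().round(1) if k.any() else None)
```

```text
1.3 [0.52925238 0.41752702 0.12913242] 51.709565732210265 0.051292754156256636 [ 0.57  0.66  1.53 -0.    0.95 -0.33]
shift mm tool: [ 2.97280185  0.24969069 87.13280112] [-8.47030652e-04 -7.47007205e-04 -9.99999362e-01]
10 109.3
20 103.9
30 96.8
40 91.1
50 85.7
60 79.8
70 73.6
80 68.0
90 66.2
100 81.8
```

>>> drive_tool(targets=[0.6, 1, 0, 10, 0, 0, 0, 0.6, 2, 0, 28, 0, 0, 0, 0.6, 3, 0, 48, 0, 0, 0, 0.6, 3, 0, 66, 0, 0, 0, 0.6, 3, 0, 80, 0, 0, 0, 0.6, 3, 0, 87, 0, 0, 0, 0.2, 3, 0, 87, 0, 0, 0, 0.1, 3, 0, 87, 0, 0, 0, 0, 3, 0, 87, 0, 0, 0, 0, 3, 0, 87, 0, 0, 0, 0, 3, 0, 87, 0, 0, 0, 0, 3, 0, 87, 0, 0, 0], newtons=60)

```text
time_s: 2.5
position: [0.5251, 0.4216, 0.0438]
ee_rot: [[-0.787, 0.617, 0.001], [0.617, 0.787, 0.001], [-0.0, 0.001, -1.0]]
force: [-2.1, -0.2, 2.7]
opening: 0.0216
grasp_force: 61.6
```

>>> drive_tool(targets=[0, 0, 0, -3, 0, 0, 0, 0, 0, 0, -12, 0, 0, 0, 0, 0, 0, -28, 0, 0, 0, 0, 0, 0, -48, 0, 0, 0, 0, 0, 0, -68, 0, 0, 0, 0, 0, 0, -86, 0, 0, 0, 0, 0, 0, -101, 0, 0, 0, 0, 0, 0, -111, 0, 0, 0, 0, 0, 0, -115, 0, 0, 0, 0, 0, 0, -115, 0, 0, 0, 0, 0, 0, -115, 0, 0, 0])

```text
time_s: 3.6
position: [0.5247, 0.4212, 0.1576]
ee_rot: [[-0.787, 0.617, -0.001], [0.617, 0.787, -0.001], [0.0, -0.001, -1.0]]
force: [1.0, -0.2, -2.1]
opening: 0.021
grasp_force: 60.9
```

Run:
```python
from h import *
o=bot.get_obs();R=o["ee_rot"];p=o["position"]
print(o["time_s"],p,np.degrees(np.arctan2(R[1,1],R[0,1])),o["opening"],o["force"],o["grasp_force"])
a=np.radians(-5.5);X=np.array([np.cos(a),np.sin(a)]);Y=np.array([-X[1],X[0]])
g=np.array([.484,.2])+.0*X+.052*Y
print("goal",g,"shift",R.T@(np.array([*g,p[2]])-p)*1000)
for n in("top","scene"):
    c=bot.camera(n);cv2.imwrite(f"pics/{n}1.png",c["frame"])
    W=pts(c);d=np.linalg.norm(W[...,:2]-p[:2],axis=-1)
    for lo,hi in((.125,.152),(.095,.125)):
        m=(d<.065)&(W[...,2]>lo)&(W[...,2]<hi)
        print(n,lo,m.sum(),np.percentile(W[m][:,2],[1,50,99]) if m.any() else 0)
        if m.sum()>20: print(cv2.minAreaRect((W[m][:,:2]*1000).astype(np.float32)))
cv2.imwrite("pics/s1.png",cv2.resize(bot.camera("scene")["frame"][90:290,220:460],None,fx=2.5,fy=2.5))
```

```text
3.6 [0.52471039 0.42120655 0.15757485] 51.90645102172281 0.020983192903433503 [ 1.04710878 -0.18435142 -2.08098332] 60.9488582611084
goal [0.48898398 0.2517606 ] shift [-7.64224296e+01 -1.55395946e+02  1.31002608e-01]
top 0.125 0 0
top 0.095 0 0
scene 0.125 1169 [0.12531751 0.14165386 0.15158402]
((525.69921875, 419.15093994140625), (43.28856658935547, 98.90473937988281), 52.448509216308594)
scene 0.095 381 [0.11449247 0.11969836 0.12476385]
((516.5263671875, 407.0370788574219), (7.173832893371582, 98.72470092773438), 51.44951629638672)
```

View pics/s1.png

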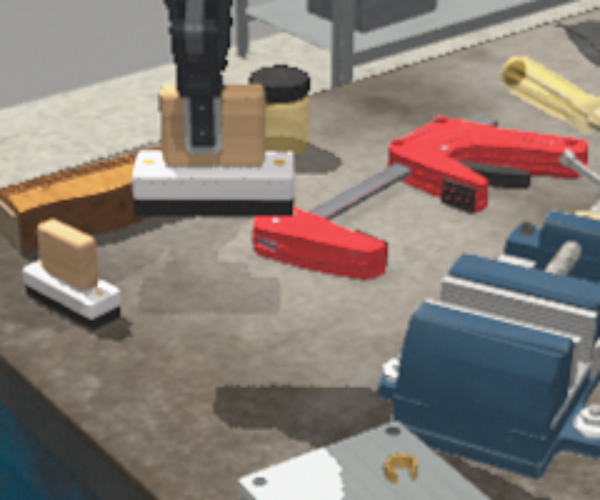

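The scraper is held level by the grip at (205,120) in the crop and clear of the bench. The far chip is at (400,467), and nothing else has moved.

>>> drive_tool(targets=[0, -3, -6, 0, 0, 0, -0.023, 0, -11, -22, 0, 0, 0, -0.08, 0, -21, -43, 0, 0, 0, -0.159, 0, -33, -68, 0, 0, 0, -0.25, 0, -46, -93, 0, 0, 0, -0.341, 0, -57, -116, 0, 0, 0, -0.427, 0, -66, -135, 0, 0, 0, -0.495, 0, -73, -149, 0, 0, 0, -0.546, 0, -76, -155, 0, 0, 0, -0.569, 0, -76, -155, 0, 0, 0, -0.569, 0, -76, -155, 0, 0, 0, -0.569])

```text
time_s: 4.85
position: [0.4893, 0.2527, 0.1582]
ee_rot: [[-0.995, 0.097, -0.0], [0.097, 0.995, 0.0], [0.0, 0.0, -1.0]]
force: [0.4, 0.2, -3.0]
opening: 0.0215
grasp_force: 60.9
```

```bash
cat > st.py <<'E'
from h import *
o=bot.get_obs();R=o["ee_rot"];p=o["position"]
a=np.radians(-5.5);X=np.array([np.cos(a),np.sin(a)]);Y=np.array([-X[1],X[0]]);d=p[:2]-[.484,.2]
print(o["time_s"],p,"ang",np.degrees(np.arctan2(R[1,1],R[0,1])),"plate xy",d@X*1000,d@Y*1000,"F",o["force"],"M",o["moment"],o["grasp_force"])
c=bot.camera("scene");W=pts(c)
dd=np.linalg.norm(W[...,:2]-p[:2],axis=-1);f=c["frame"].max(-1)
m=(dd<.065)&(abs(W[...,2]-p[2]+.031)<.03)&(W[...,2]>.034)
z=W[m][:,2];print("lowest",np.percentile(z,[1,5]),"rect",cv2.minAreaRect((W[m][:,:2]*1000).astype(np.float32)))
E
python3 st.py
```

```text
4.85 [0.48930145 0.25270337 0.15820426] ang 84.44972550125055 plate xy 0.225646963975192 52.968858632241414 F [ 0.38444402  0.22860076 -2.96083445] M [-0.01744617  0.01676945  0.01309055] 60.919060707092285
lowest [0.11570892 0.11771712] rect ((492.0985412597656, 249.67832946777344), (39.017208099365234, 102.58181762695312), 79.84747314453125)
```

>>> drive_tool(targets=[0, 0, 0, 5, 0, 0, 0, 0, 0, 0, 16, 0, 0, 0, 0, 0, 0, 30, 0, 0, 0, 0, 0, 0, 45, 0, 0, 0, 0, 0, 0, 58, 0, 0, 0, 0, 0, 0, 68, 0, 0, 0, 0, 0, 0, 75, 0, 0, 0, 0, 0, 0, 79, 0, 0, 0, 0, 0, 0, 81, 0, 0, 0, 0, 0, 0, 82, 0, 0, 0, 0, 0, 0, 82, 0, 0, 0])

```text
time_s: 6.0
position: [0.4893, 0.2526, 0.0766]
ee_rot: [[-0.995, 0.096, 0.001], [0.096, 0.995, 0.0], [-0.001, 0.0, -1.0]]
force: [-1.1, -0.5, -1.8]
opening: 0.0215
grasp_force: 61.0
```

>>> drive_tool(targets=[0, 0, 0, 1, 0, 0, 0, 0, 0, 0, 2, 0, 0, 0, 0, 0, 0, 3, 0, 0, 0, 0, 0, 0, 3, 0, 0, 0])

```text
time_s: 6.4
position: [0.4892, 0.2526, 0.0738]
ee_rot: [[-0.995, 0.096, 0.0], [0.096, 0.995, 0.0], [-0.0, 0.0, -1.0]]
force: [-1.1, -1.4, 4.4]
opening: 0.0212
grasp_force: 61.8
```

>>> drive_tool(targets=[0, 0, 0, 0.5, 0, 0, 0, 0, 0, 0, 0.5, 0, 0, 0])

```text
time_s: 6.6
position: [0.4892, 0.2526, 0.0738]
ee_rot: [[-0.995, 0.095, 0.001], [0.095, 0.995, 0.0], [-0.001, 0.0, -1.0]]
force: [-4.1, -1.6, 11.9]
opening: 0.0212
grasp_force: 63.0
```

```bash
python3 st.py
python3 - <<'E'
from h import *
cv2.imwrite("pics/s2.png",cv2.resize(bot.camera("scene")["frame"][180:380,280:480],None,fx=2.5,fy=2.5))
E
```

```text
6.6 [0.48917232 0.25256453 0.0737519 ] ang 84.52038424585575 plate xy 0.11042402246068808 52.8182769843284 F [-4.09024278 -1.63545423 11.87470897] M [-0.29908448  0.5563302   0.03245754] 62.95345902442932
lowest [0.03433238 0.03604915] rect ((491.1355285644531, 240.9380645751953), (59.73611831665039, 103.02041625976562), 81.43399047851562)
```

View pics/s2.png

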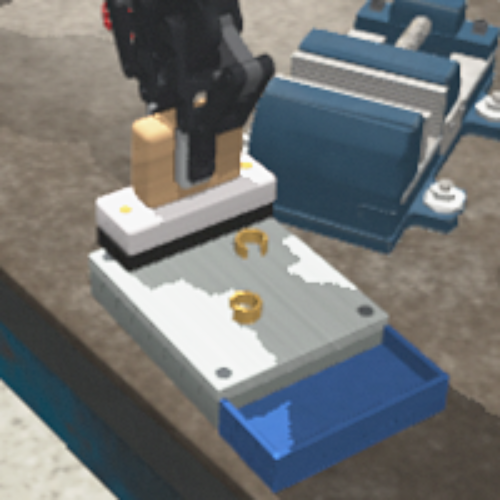

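The lip sits flat on the plate behind both chips, at (250,242) and (245,305) in the crop. Now wiping.

>>> drive_tool(targets=[0, 0, -2, 0, 0, 0, 0, 0, 0, -6, 0, 0, 0, 0, 0, 0, -12, 0, 0, 0, 0, 0, 0, -18, 0, 0, 0, 0, 0, 0, -24, 0, 0, 0, 0, 0, 0, -30, 0, 0, 0, 0, 0, 0, -36, 0, 0, 0, 0, 0, 0, -42, 0, 0, 0, 0, 0, 0, -48, 0, 0, 0, 0, 0, 0, -54, 0, 0, 0, 0, 0, 0, -58, 0, 0, 0, 0, 0, 0, -60, 0, 0, 0])

```text
validation failed for argument at $.ta...
```

```bash
python3 st.py
python3 - <<'E'
from h import *
cv2.imwrite("pics/s3.png",cv2.resize(bot.camera("scene")["frame"][180:380,280:480],None,fx=2.5,fy=2.5))
E
```

```text
6.7 [0.48922125 0.25254921 0.07375201] ang 84.51613789584192 plate xy 0.16059587176591564 52.807714958092625 F [-3.7567749  -2.66300596 10.99529105] M [-0.29552872  0.53053783  0.05366904] 62.95157432556152
lowest [0.03426825 0.03562438] rect ((490.1658020019531, 240.91201782226562), (60.08174133300781, 102.05451202392578), 79.99398803710938)
```

View pics/s3.png

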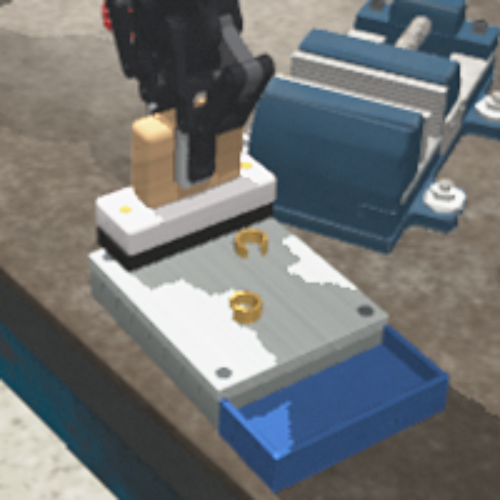

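The call was refused and nothing moved: the picture is unchanged, with the chips still at (250,242) and (245,305). I'll send it again with fewer rows.

>>> drive_tool(targets=[0, 0, -2, 0, 0, 0, 0, 0, 0, -7, 0, 0, 0, 0, 0, 0, -14, 0, 0, 0, 0, 0, 0, -21, 0, 0, 0, 0, 0, 0, -28, 0, 0, 0, 0, 0, 0, -35, 0, 0, 0, 0, 0, 0, -42, 0, 0, 0, 0, 0, 0, -49, 0, 0, 0, 0, 0, 0, -56, 0, 0, 0, 0, 0, 0, -60, 0, 0, 0, 0])

```text
time_s: 7.8
position: [0.4844, 0.1931, 0.0737]
ee_rot: [[-0.995, 0.096, 0.003], [0.096, 0.995, 0.001], [-0.003, 0.002, -1.0]]
force: [-0.5, 5.1, 7.2]
opening: 0.0212
grasp_force: 62.6
```

>>> drive_tool(targets=[0, 0, -3, 0, 0, 0, 0, 0, 0, -8, 0, 0, 0, 0, 0, 0, -14, 0, 0, 0, 0, 0, 0, -20, 0, 0, 0, 0, 0, 0, -26, 0, 0, 0, 0, 0, 0, -32, 0, 0, 0, 0, 0, 0, -38, 0, 0, 0, 0, 0, 0, -43, 0, 0, 0, 0, 0, 0, -47, 0, 0, 0, 0, 0, 0, -49, 0, 0, 0, 0, 0, 0, -49, 0, 0, 0, 0])

```text
time_s: 8.9
position: [0.4797, 0.1443, 0.0737]
ee_rot: [[-0.995, 0.096, 0.003], [0.096, 0.995, 0.001], [-0.003, 0.001, -1.0]]
force: [-0.1, 1.5, 9.1]
opening: 0.021
grasp_force: 62.6
```

```bash
python3 st.py
python3 - <<'E'
from h import *
a=bot.camera("scene")["frame"][220:400,300:500];b=bot.camera("top")["frame"][200:320,320:500]
cv2.imwrite("pics/s4.png",np.hstack([cv2.resize(a,(440,396)),cv2.resize(b,(360,240)).__class__((396,360,3),dtype=np.uint8)*0+np.pad(cv2.resize(b,(360,240)),((0,156),(0,0),(0,0)))]))
E
```

```text
8.9 [0.47973735 0.14427016 0.07373006] ang 84.47621762472745 plate xy 1.0984446046659153 -55.881829348237716 F [-0.08274123  1.54413151  9.10546054] M [ 0.51876858  0.0370636  -0.00169166] 62.64038801193237
lowest [0.03455287 0.03640128] rect ((483.2920837402344, 144.39073181152344), (39.223392486572266, 101.44470977783203), 83.76406860351562)
```

View pics/s4.png

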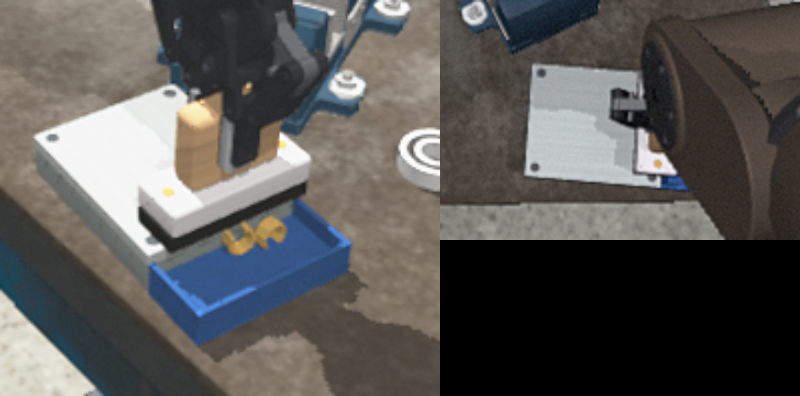

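Both chips are over the edge in the trough, at (238,240) and (270,232). They may be leaning on the side wall, so I'll check their heights.

```bash
cat > chips.py <<'E'
from h import *
a=np.radians(-5.5);A=np.array([[np.cos(a),np.sin(a)],[-np.sin(a),np.cos(a)]])
for n in("scene","top"):
    c=bot.camera(n);W=pts(c);h=cv2.cvtColor(c["frame"],cv2.COLOR_BGR2HSV);L=(W[...,:2]-[.484,.2])@A.T*1000
    m=(h[...,0]>12)&(h[...,0]<35)&(h[...,1]>100)&(L[...,1]<-30)&(L[...,1]>-125)&(abs(L[...,0])<70)&(W[...,2]<.05)
    k,l,s,_=cv2.connectedComponentsWithStats(m.astype(np.uint8))
    for i in range(1,k):
        if s[i,4]>8: q=l==i;print(n,s[i,4],"plate x",L[q][:,0].min(),L[q][:,0].max(),"y",L[q][:,1].min(),L[q][:,1].max(),"z",np.percentile(W[q][:,2],[2,50,98]))
E
python3 chips.py
```

```text
scene 238 plate x -6.436741986349804 39.890792722452865 y -84.14566001316545 -62.99552355056086 z [0.01347208 0.02277403 0.03072185]
```

>>> drive_tool(targets=[0, 0, 0, -1, 0, 0, 0, 0, 0, 0, -4, 0, 0, 0, 0, 0, 0, -10, 0, 0, 0, 0, 0, 0, -20, 0, 0, 0, 0, 0, 0, -34, 0, 0, 0, 0, 0, 0, -50, 0, 0, 0, 0, 0, 0, -66, 0, 0, 0, 0, 0, 0, -80, 0, 0, 0, 0, 0, 0, -88, 0, 0, 0, 0, 0, 0, -90, 0, 0, 0])

```text
time_s: 10.15
position: [0.4789, 0.1441, 0.1639]
ee_rot: [[-0.995, 0.096, 0.002], [0.096, 0.995, 0.0], [-0.002, 0.001, -1.0]]
force: [-0.6, 1.3, -3.5]
opening: 0.0212
grasp_force: 61.0
```

```bash
python3 chips.py; python3 st.py
python3 - <<'E'
from h import *
cv2.imwrite("pics/s5.png",cv2.resize(bot.camera("scene")["frame"][240:380,330:480],(750,560)[:2][::1] if 0 else (600,560)))
E
```

```text
scene 238 plate x -7.0411961131251335 40.935935869673344 y -82.78400204142706 -62.64231039372416 z [0.01322755 0.02246248 0.03031586]
10.25 [0.47864072 0.14399913 0.16290086] ang 84.50985729614331 plate xy 0.032841811216238206 -56.256716599958246 F [ 0.23938819  0.202097   -2.71156165] M [0.01597878 0.01511286 0.02447479] 61.00659728050232
lowest [0.12046385 0.12260559] rect ((482.42626953125, 144.92832946777344), (39.74958419799805, 101.4291000366211), 84.60465240478516)
```

View pics/s5.png

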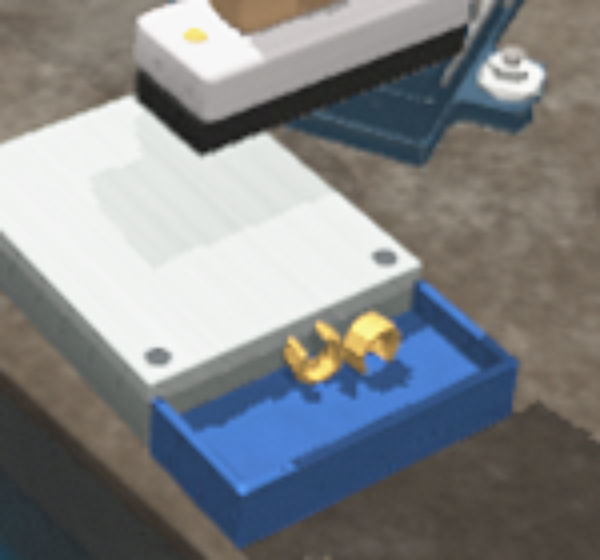

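Both chips are inside the trough at (313,352) and (370,340), leaning on the plate-side wall, and the plate is clean. Next I'll carry the scraper back.

>>> drive_tool(targets=[0, -1, 11, 0, 0, 0, 0.023, 0, -2, 34, 0, 0, 0, 0.068, 0, -4, 62, 0, 0, 0, 0.125, 0, -6, 95, 0, 0, 0, 0.193, 0, -9, 132, 0, 0, 0, 0.267, 0, -11, 168, 0, 0, 0, 0.341, 0, -14, 204, 0, 0, 0, 0.415, 0, -16, 235, 0, 0, 0, 0.478, 0, -18, 260, 0, 0, 0, 0.529, 0, -19, 280, 0, 0, 0, 0.569, 0, -19, 280, 0, 0, 0, 0.569, 0, -19, 280, 0, 0, 0, 0.569])

```text
time_s: 11.55
position: [0.5239, 0.4207, 0.1616]
ee_rot: [[-0.788, 0.616, -0.002], [0.616, 0.788, -0.001], [0.001, -0.002, -1.0]]
force: [-0.2, -0.8, -2.1]
opening: 0.0214
grasp_force: 60.9
```

>>> drive_tool(targets=[0, 0, 0, 6, 0, 0, 0, 0, 0, 0, 18, 0, 0, 0, 0, 0, 0, 34, 0, 0, 0, 0, 0, 0, 52, 0, 0, 0, 0, 0, 0, 70, 0, 0, 0, 0, 0, 0, 86, 0, 0, 0, 0, 0, 0, 99, 0, 0, 0, 0, 0, 0, 108, 0, 0, 0, 0, 0, 0, 113, 0, 0, 0, 0, 0, 0, 115, 0, 0, 0, 0, 0, 0, 115, 0, 0, 0])

```text
time_s: 12.65
position: [0.5246, 0.421, 0.048]
ee_rot: [[-0.787, 0.617, 0.0], [0.617, 0.787, 0.0], [-0.0, 0.001, -1.0]]
force: [0.3, -0.7, -2.8]
opening: 0.0211
grasp_force: 61.0
```

>>> drive_tool(targets=[0, 0, 0, 1, 0, 0, 0, 0, 0, 0, 2, 0, 0, 0, 0, 0, 0, 3, 0, 0, 0, 0, 0, 0, 4, 0, 0, 0, 0, 0, 0, 4, 0, 0, 0])

```text
time_s: 13.15
position: [0.5244, 0.421, 0.0439]
ee_rot: [[-0.787, 0.617, 0.0], [0.617, 0.787, 0.0], [-0.0, 0.0, -1.0]]
force: [-0.3, 0.1, -1.6]
opening: 0.0209
grasp_force: 61.0
```

>>> drive_tool(targets=[0, 0, 0, 0.4, 0, 0, 0, 0, 0, 0, 0.8, 0, 0, 0, 0, 0, 0, 0.8, 0, 0, 0])

```text
time_s: 13.45
position: [0.5244, 0.421, 0.0438]
ee_rot: [[-0.787, 0.617, 0.0], [0.617, 0.787, 0.0], [-0.0, 0.001, -1.0]]
force: [-3.0, -1.7, 6.3]
opening: 0.0213
grasp_force: 62.2
```

Contact with the bench. Opening the fingers and backing off.

>>> drive_tool(targets=[0.3, 0, 0, 0.4, 0, 0, 0, 0.4, 0, 0, 0.4, 0, 0, 0, 0.6, 0, 0, 0.4, 0, 0, 0, 0.6, 0, 0, 0, 0, 0, 0, 0.6, 0, 0, 0, 0, 0, 0])

```text
time_s: 13.95
position: [0.5245, 0.4209, 0.043]
ee_rot: [[-0.787, 0.617, 0.0], [0.617, 0.787, 0.0], [-0.0, 0.0, -1.0]]
force: [0.3, -0.8, -0.4]
opening: 0.0512
grasp_force: 0.0
```

>>> drive_tool(targets=[0.6, 0, 0, -4, 0, 0, 0, 0.6, 0, 0, -14, 0, 0, 0, 0.6, 0, 0, -30, 0, 0, 0, 0.6, 0, 0, -50, 0, 0, 0, 0.6, 0, 0, -75, 0, 0, 0, 0.6, 0, 0, -100, 0, 0, 0, 0.6, 0, 0, -125, 0, 0, 0, 0.6, 0, 0, -145, 0, 0, 0, 0.6, 0, 0, -155, 0, 0, 0, 0.6, 0, 0, -155, 0, 0, 0])

```text
time_s: 14.95
position: [0.5247, 0.4212, 0.2002]
ee_rot: [[-0.787, 0.617, 0.003], [0.617, 0.787, 0.002], [-0.001, 0.003, -1.0]]
force: [0.4, -0.1, -0.6]
opening: 0.0514
grasp_force: 0.0
```

```bash
python3 chips.py
python3 - <<'E'
from h import *
c=bot.camera("scene");W=pts(c);o=bot.get_obs();print(o["time_s"],o["position"],o["force"],o["opening"])
d=np.linalg.norm(W[...,:2]-[.526,.42],axis=-1)
for h in(.08,.03):
    m=(d<.07)&(abs(W[...,2]-h)<.006);print(h,np.median(W[m][:,2]),cv2.minAreaRect((W[m][:,:2]*1000).astype(np.float32)))
cv2.imwrite("pics/s6.png",c["frame"])
E
```

```text
scene 236 plate x -6.733877659645758 40.111823886944684 y -82.84473386067653 -62.32244945017196 z [0.01323385 0.02293462 0.02999875]
top 82 plate x -4.239446092950505 33.15603768226845 y -81.54017384220991 -66.64763580399992 z [0.01239904 0.02699366 0.03139841]
15.1 [0.52406513 0.42067557 0.19716288] [-0.68054324  0.02778238  0.44243919] 0.05130532329248961
0.08 0.07901016465706291 ((525.1397094726562, 417.6138916015625), (22.76300621032715, 62.54866027832031), 51.6507682800293)
0.03 0.029734586879003114 ((525.318115234375, 418.5401611328125), (42.51020812988281, 98.84343719482422), 52.434532165527344)
```

View pics/s6.png

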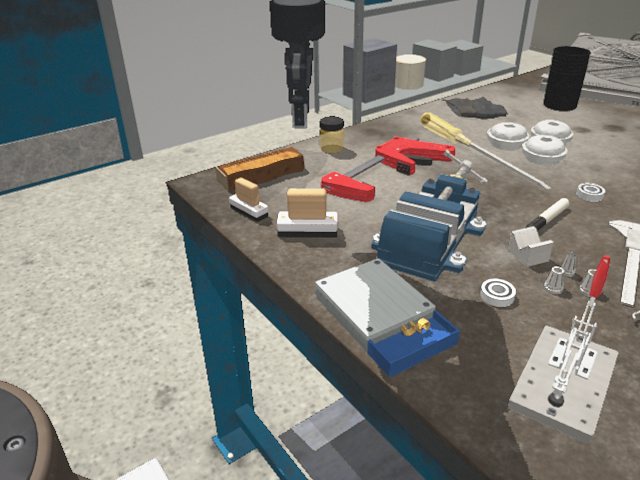

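The scraper stands upright at (307,212), both chips are in the trough at (408,328) and (424,324), the gripper is clear, and nothing else has been disturbed.

```bash
python3 -c "
from cell import bot
print(bot.hand_in())"
```

```text
the job is handed in; nothing more can be done
None
```

The job is handed in at about 15 s: both chips are in the trough, leaning on its plate-side wall, and the scraper stands upright on the bench where it started, clear of the plate and trough (no verdict was returned).

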